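# Set the ratchet and tighten the bench clamp on a coupling

### The job

The ratchet of the green bench clamp is set to loosen. Flip its small orange-topped pawl lever over to the green dot, then work the ratchet handle back and forth, so that its clockwise strokes close the sprung jaw and clamp the steel hex coupling standing between the jaws. Stop as soon as the coupling is held snugly, when the push needed at the middle of the grip has risen by about 3 N over that of the free-running jaw: do not overtighten it. Then let go of the handle, and leave the other things on the bench where they are.

Things in the scene. Friction and masses are not known exactly. Their poses are not given: they have to be found in the camera images.
- clamp: Green bench clamp bolted to the bench: bed 227x100 mm, 16 mm thick, x -172 to +55 mm; a gear housing 92 mm square, 72 mm high, carries a ratchet head. Origin on the bench top under the vertical spindle; z up; x points from the spindle along the handle at its mid position; the jaws lie on the -x side. Its place and yaw vary.
- spindle (a point): Point on the vertical spindle axis, about which the handle turns, at the height of the handle's centre line (89 mm above the bench). The screw turns only under the pawl and holds what it is given. Clockwise torque at the handle: about 1.3 N m moving (0.85 N m when halted after a short step) while the jaw runs free, plus 0.01 N m per newton of clamp force.
- ratchet_handle (a joint): Handle angle about the spindle, rad: 0 at mid swing (along the clamp's +x), positive is CLOCKWISE from above; hard stops at -0.65 and +0.65. It stays where it is left (drag 0.2 N m). Closing the jaw takes 2 to 3 full strokes; each clockwise stroke first takes up lost motion of up to one tooth (0.31 rad).
- handle_grip (a point): Middle of the ratchet handle's black round grip: 135 mm from the spindle axis, 89 mm above the bench; x points outward along the handle. Level bar 24 mm thick, 100 to 175 mm from the axis, free beneath. Pushed across the handle here, free running takes about 10 N moving, 6 N just halted. A rise of 3 N over that (40 N of clamp force) is right, 6 N (80 N) is too much.
- pawl_lever (a joint): Pawl lever angle about its own upright pivot, rad, positive clockwise from above. About -0.35 (as found): at the red dot, the handle drives only anticlockwise and opens the jaw. About +0.35: at the green dot, it drives only clockwise and closes the jaw; the other way it clicks freely. Riding over or resting on a tooth it stands nearer centre, down to 0.07 on its own side.
- lever_tip (a point): Top centre of the pawl lever's orange thumb pin, 123 mm above the bench. The pin is 11 mm thick, stands 17 mm above the black lever arm, 24 mm from the lever's pivot, outward along the handle; it swings 16 mm sideways between the dots. A spring snaps it over centre to the nearer side: about 2 N at the pin flips it.
- lever_pivot (a point): Pivot of the pawl lever on the flat steel ratchet head, on the handle's centre line, 44 mm from the spindle axis, at the head's top face (101 mm above the bench). The head is 96 mm round with a 54 mm wide neck that reaches to 92 mm from the axis.
- green_dot (a point): Green dot (9 mm) on top of the ratchet head's neck, on the clockwise side, 21 mm from the handle's centre line. The red dot is its mirror image on the anticlockwise side.
- fixed_jaw: Fixed steel jaw, 60 mm wide, 28 mm high, pinned to the bed at a place that varies. Origin: bottom middle of its gripping face, 16 mm above the bench; the face looks to +x (the clamp's), toward the moving jaw. The moving jaw has a dark sprung face; over the first 0.8 rad of driven turn it always runs free of the clamped work.
- coupling: The work: a smooth steel hex coupling standing upright and loose on the bed between the jaws, 24 mm across flats, 27 mm across corners, 30 mm high. Origin at the centre of its underside, z up, flats facing its +-x.
- pliers: Bystander: red-handled pliers lying flat, 57x175x12 mm. Origin at the centre of its underside.
- plug: Bystander: brass hex plug, 24x27x22 mm. Origin at the centre of its underside.
- roll: Bystander: black roll of tape with a brown core lying flat, 58 mm across, 19 mm high. Origin at the centre of its underside.
- sealant: Bystander: red sealant bottle standing, 42x42x108 mm. Origin at the centre of its underside.
- marker: Bystander: white marker pen lying, 17x135x16 mm. Origin at the centre of its underside.

How it is judged:
By the outcome, as a careful person would: the job done as asked, in the order asked, and still so for the second after the job is handed in, with the robot touching nothing.
It also fails if it takes over 64 s, if anything falls off the work surface, if the arm or the gripper's body presses on something with over 40 N, if the wrist force passes 120 N, or if a joint passes its speed limit or range.

### The arm

A 6-joint arm with a two-finger parallel gripper is mounted at the origin on the work surface; the furniture and walls round the work are solid. World frame = base frame: x ahead of the robot, y to its left, z up, the work surface at z = 0. Lengths are in m, angles in rad, forces in N, time in s.
With the tool pointing down it reaches from about 0.4 to 0.825 m from the base axis. Payload 7 kg.
Tool frame: the origin (TCP) lies at the very end of the fingers, on their centre line; the grasp point (between the pads) lies 19 mm behind it; z points along the fingers, y is the line along which they close (so a half turn about z gives the same grasp; the last joint's range is limited). The gripper opens to 88 mm and grips with 3 to 60 N. Pads are 19 mm wide; open, the fingers measure 130 mm over their backs; the gripper's body (78 mm by 193 mm) begins 47 mm behind the grasp point.
Start: joints at [-0.83, 0.359, 0.012, 0, -1.224, -0.288], TCP at [0.295, -0.607, 0.227] pointing down, gripper open.
Joint ranges: [-3.07, 3.07], [-1.43, 2.12], [-1.02, 1.25], [-3.03, 1.67], [-3.05, -0], [-3.03, 3.03]. Speed limits (rad/s): [2.39, 2.39, 3.01, 3.14, 3.14, 3.14].

### API

Orientations are given as [roll, pitch, yaw] about the fixed x, y, z axes, in that order (R = Rz(yaw) Ry(pitch) Rx(roll)).
In Python, from station import arm gives the robot as it stands. The module is installed in compiled form; this text tells all that it offers.
- The arm moves only by the shell command python3 -m crank 'ROWS' [FORCE]. ROWS is JSON, a list of rows, each an object of numbers: "dx", "dy", "dz": the shift along the world's x, y, z in m; "twist": the turn about the world's z in degrees; "grip": the opening, from -1 (shut) to 1 (fully open). A call has exactly 5 rows; each row is the pose to reach, as a shift and turn from the pose commanded when the call began; what a row does not reach only later rows make up. A row lasts 1/12 s, in which the tool goes at most 41.7 mm and 7.16 degrees, less where a joint would pass 70% of its speed; a pose out of reach is approached as far as the arm can. A call with a gripper value outside its range is refused whole. The fingers move at their own pace and stop on an object; FORCE is the grip in N (left out, the last holds). Time passes only in rows, so rows that repeat a pose let the fingers close, or fill a call up. It gives the time, the measured TCP pose, the force, the opening and the grip force at its end, in the units of the state.
- arm.get_state(): the state, without advancing time (a new reading comes with each control period).
- arm.grab_frame(name): name is "side" or "top" or "wrist"; returns the picture (480x640x3 uint8, red, green, blue); there is no depth.
- arm.get_calibration(name): a dict with "fx", "fy", "cx", "cy" (pixels), "cam_to_world" (4x4, takes a point from camera to world coordinates); the wrist camera has in their place "tool_from_camera" (4x4, takes a point from camera to tool coordinates, whose origin is the TCP and whose axes are the flange's). Camera axes: x right, y down, z forward; pixel columns grow to the right and rows downward; lengths in m; the calibration is good to about 2 mm. The wrist camera is an equidistant fisheye: a pixel r from the principal point sees the ray r / f radians off the axis. A picture is of the moment at which its call begins: read the wrist's pose just before it. get_calibration takes no time and is no camera call.
- arm.job_done(): hands the job in; it is judged then, once.
The state is a dict: "t": time; "q": joint angles; "qd": joint speeds; "joint_efforts": joint torques, N m; "eef_pos": TCP position; "ee_rot": TCP orientation; "force": force on the tool from outside, world axes, zero at the start; "moment": the same for the moment, N m; "width": finger opening in m; "gripper_force": force on a finger pad.
Only numpy, scipy, OpenCV 4.12 (cv2) and the standard library are available. Lean on these libraries where they do the work, as an engineer would, in place of code of your own. Each camera call takes 0.05 s, during which the arm holds its last target. There are 200 camera calls.

## Working session

There is one attempt and no reset: what is moved stays moved. The work goes in short steps, Python scripts to look and compute and a shell command to move; the robot and the scene stay as the last step left them, time stands still between calls to the robot, and variables do not carry over. Pictures are saved under pics/ and viewed, at most 12 in all, crops included, and the job is handed in when it is done.

```bash
mkdir -p pics; python3 - <<'E'
from station import arm
import cv2,json
for n in("top","side"):
    cv2.imwrite(f"pics/{n}0.png",arm.grab_frame(n)[:,:,::-1]); c=arm.get_calibration(n); print(n,c)
print(arm.get_calibration("wrist")); print(arm.get_state())
E
```

```text
top {'fx': 499.9348504136907, 'fy': 499.9348504136907, 'cx': 320.2907869173185, 'cy': 234.18425076856101, 'cam_to_world': array([[-0.01411499, -0.99362727,  0.11182849,  0.41929759],
       [-0.99947593,  0.01076212, -0.03052939, -0.14146723],
       [ 0.02913133, -0.1122008 , -0.99325845,  1.12502445],
       [ 0.        ,  0.        ,  0.        ,  1.        ]])}
side {'fx': 571.1605761319552, 'fy': 571.1605761319552, 'cx': 307.66808693056646, 'cy': 244.0236433594987, 'cam_to_world': array([[ 0.98199229, -0.08529826,  0.16856856,  0.30844566],
       [-0.18758376, -0.54620958,  0.81637456, -1.09385049],
       [ 0.02243843, -0.83329425, -0.55237416,  0.75691067],
       [ 0.        ,  0.        ,  0.        ,  1.        ]])}
{'fx': 371.64829954431775, 'fy': 371.64829954431775, 'cx': 321.7674594909483, 'cy': 239.4007164612387, 'tool_from_camera': array([[-2.62016803e-04, -9.65727024e-01, -2.59559715e-01,
         6.92725760e-02],
       [ 9.99999787e-01, -4.08299263e-04,  5.09666476e-04,
         8.30300649e-04],
       [-5.98176729e-04, -2.59559526e-01,  9.65726925e-01,
        -1.58107099e-01],
       [ 0.00000000e+00,  0.00000000e+00,  0.00000000e+00,
         1.00000000e+00]])}
{'t': 0.1, 'q': array([-8.29913460e-01,  3.59290239e-01,  1.11428476e-02, -2.57585943e-04,
       -1.22411188e+00, -2.88074711e-01]), 'qd': array([-0.0008942 ,  0.00041867,  0.00315928,  0.00067314,  0.00053034,
        0.0005507 ]), 'joint_efforts': array([ 1.91098252e-04, -5.84162021e+01,  2.93753278e+01,  7.01547414e+00,
        1.01930840e-02, -6.24458335e-05]), 'eef_pos': array([ 0.29505774, -0.60660766,  0.22573843]), 'ee_rot': array([ 3.14012119e+00, -1.83480390e-04, -2.68887206e+00]), 'force': array([-4.33759447e-01,  3.75119183e-04,  3.73933165e-02]), 'moment': array([0.00604061, 0.01292559, 0.01172477]), 'gripper_force': 0.0, 'width': 0.08797932816515289}
```

View pics/top0.png

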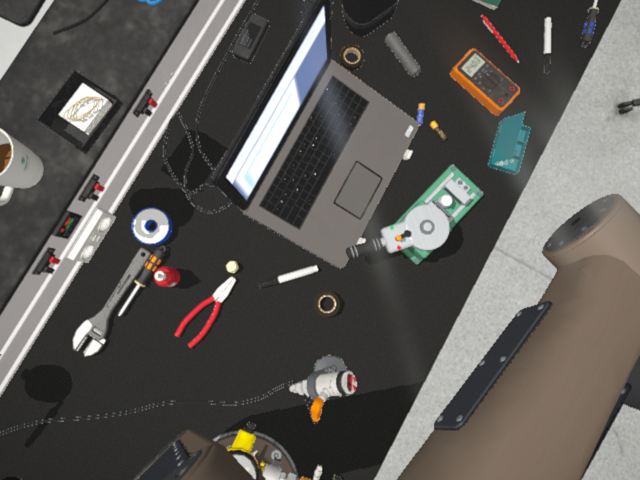

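View pics/side0.png

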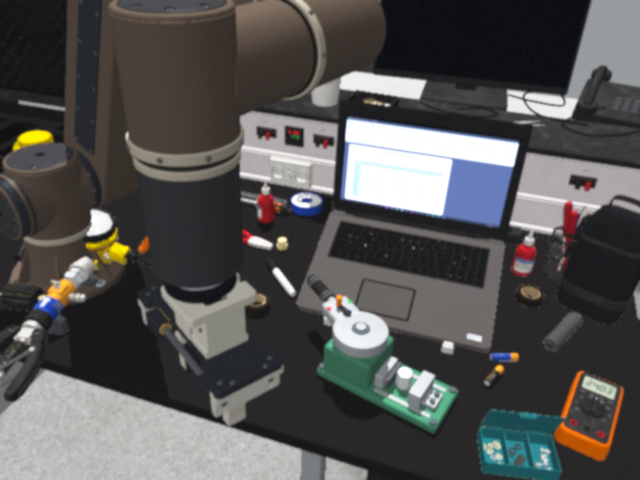

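The top view shows the clamp's disc head at about (428,227), with the handle pointing left to the grip at about (368,247). The side view shows the same clamp, with its jaws towards the viewer. I'll zoom in.

```bash
python3 - <<'E'
import cv2
a=cv2.imread("pics/top0.png")[155:275,340:490]; cv2.imwrite("pics/c1.png",cv2.resize(a,None,fx=5,fy=5,interpolation=2))
E
cat > h.py <<'E'
import numpy as np
from station import arm
def ray(n,u,v,z):
    c=arm.get_calibration(n);T=c["cam_to_world"]
    d=T[:3,:3]@np.array([(u-c["cx"])/c["fx"],(v-c["cy"])/c["fy"],1]);o=T[:3,3]
    return o+d*(z-o[2])/d[2]
def wray(u,v,z,pos,rpy):
    from scipy.spatial.transform import Rotation as R
    c=arm.get_calibration("wrist");x,y=u-c["cx"],v-c["cy"];r=np.hypot(x,y);th=r/c["fx"]
    d=np.array([np.sin(th)*x/r,np.sin(th)*y/r,np.cos(th)]);T=c["tool_from_camera"]
    M=R.from_euler("xyz",rpy).as_matrix()
    o=np.array(pos)+M@T[:3,3];d=M@T[:3,:3]@d
    return o+d*(z-o[2])/d[2]
E
```

```text
(no output)
```

View pics/c1.png

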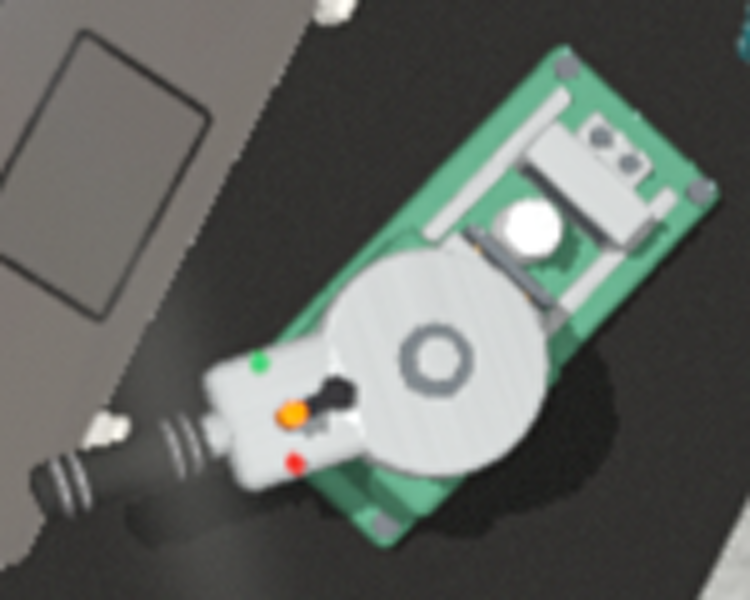

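The crop shows, in full-image pixels: spindle (427,227), lever pin (398.4,237.8), green dot (391.8,227.4), red dot (399,247.6) and grip middle about (366,247).

```bash
python3 - <<'E'
from h import *
f=lambda u,v,z:ray("top",340+u/5,155+v/5,z)
P=dict(sp=f(436,360,.101),pin=f(292,414,.123),piv=f(340,393,.107),g=f(259,362,.101),r=f(295,463,.101),grip=f(130,462,.1),c1=f(565,45,.016),c2=f(718,192,.016),c3=f(385,547,.016),fj=f(575,200,.044),cp=f(530,228,.046))
for k,v in P.items(): print(k,v.round(4),np.linalg.norm(v[:2]-P["sp"][:2]).round(3))
a=lambda d:np.degrees(np.arctan2(d[1],d[0]))
print("handle",a(P["grip"]-P["sp"]),a((P["g"]+P["r"])/2-P["sp"]),"bed x",a(P["c3"]-P["c2"]))
E
```

```text
sp [ 0.5472 -0.3955  0.101 ] 0.0
pin [ 0.523  -0.3304  0.123 ] 0.069
piv [ 0.5332 -0.3536  0.107 ] 0.044
g [ 0.5471 -0.3215  0.101 ] 0.074
r [ 0.5049 -0.3352  0.101 ] 0.074
grip [ 0.5062 -0.2669  0.1   ] 0.135
c1 [ 0.7024 -0.4815  0.016 ] 0.177
c2 [ 0.6335 -0.5487  0.016 ] 0.176
c3 [ 0.474  -0.3904  0.016 ] 0.073
fj [ 0.6251 -0.4743  0.044 ] 0.111
cp [ 0.6123 -0.4531  0.046 ] 0.087
handle 107.68249464354689 107.50368347627348 bed x 135.22282007070348
```

```bash
python3 -m crank '[{"dx":0.03,"dy":0.03,"twist":-4,"grip":-1},{"dx":0.055,"dy":0.06,"twist":-8.4,"grip":-1},{"dx":0.08,"dy":0.09,"twist":-8.4,"grip":-1},{"dx":0.105,"dy":0.12,"twist":-8.4,"grip":-1},{"dx":0.12,"dy":0.15,"twist":-8.4,"grip":-1}]'
python3 -m crank '[{"dx":0.02,"dy":0.03,"dz":0,"grip":-1},{"dx":0.04,"dy":0.06,"dz":-0.02,"grip":-1},{"dx":0.06,"dy":0.09,"dz":-0.04,"grip":-1},{"dx":0.0755,"dy":0.115,"dz":-0.06,"grip":-1},{"dx":0.0755,"dy":0.115,"dz":-0.067,"grip":-1}]'
python3 - <<'E'
from h import *
import cv2
s=arm.get_state();print(s["eef_pos"],np.degrees(s["ee_rot"]),s["width"],s["force"])
cv2.imwrite("pics/w1.png",arm.grab_frame("wrist")[:,:,::-1])
E
```

```text
[ 0.29505774 -0.60660766  0.22573843] [ 1.79915691e+02 -1.05126520e-02 -1.54061021e+02] 0.08797932816515289 [-4.33759447e-01  3.75119183e-04  3.73933165e-02]invalid input at $[0]: expected keys dx, dy, dz, twist, grip
invalid input at $[0]: expected keys dx, dy, dz, twist, grip
```

View pics/w1.png

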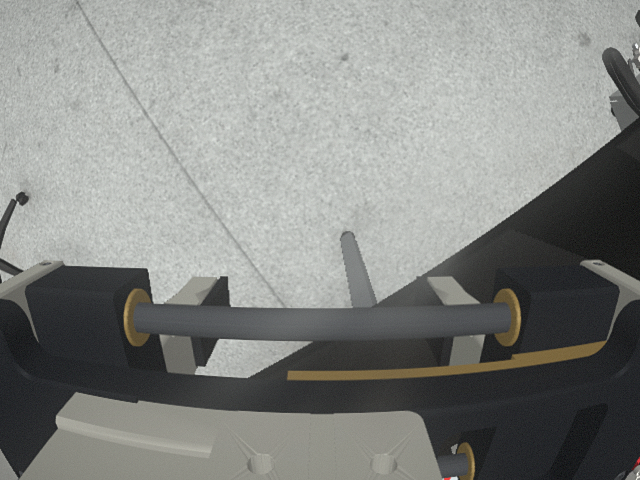

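The move was refused because every row needs all five keys. The wrist view shows only floor, so nothing has moved.

```bash
python3 -m crank '[{"dx":0.025,"dy":0.03,"dz":0,"twist":-4,"grip":-1},{"dx":0.05,"dy":0.06,"dz":0,"twist":-8.4,"grip":-1},{"dx":0.075,"dy":0.09,"dz":0,"twist":-8.4,"grip":-1},{"dx":0.1,"dy":0.12,"dz":0,"twist":-8.4,"grip":-1},{"dx":0.12,"dy":0.15,"dz":0,"twist":-8.4,"grip":-1}]'
python3 -m crank '[{"dx":0.02,"dy":0.03,"dz":0,"twist":0,"grip":-1},{"dx":0.04,"dy":0.06,"dz":-0.02,"twist":0,"grip":-1},{"dx":0.06,"dy":0.09,"dz":-0.04,"twist":0,"grip":-1},{"dx":0.0755,"dy":0.115,"dz":-0.06,"twist":0,"grip":-1},{"dx":0.0755,"dy":0.115,"dz":-0.067,"twist":0,"grip":-1}]'
python3 - <<'E'
from h import *
import cv2
s=arm.get_state();print(s["eef_pos"],np.degrees(s["ee_rot"]),s["width"],s["force"])
cv2.imwrite("pics/w2.png",arm.grab_frame("wrist")[:,:,::-1])
E
```

```text
t: 0.57
eef_pos: [0.4164, -0.4554, 0.2262]
ee_rot: [3.141, -0.0, -2.835]
force: [0.2, -0.7, -0.5]
width: 0.06
gripper_force: 0.0
t: 0.98
eef_pos: [0.4918, -0.3375, 0.1566]
ee_rot: [3.139, -0.002, -2.832]
force: [-1.8, -1.1, -0.9]
width: 0.0268
gripper_force: 0.0
[ 0.49176972 -0.33753891  0.15659594] [ 1.79834241e+02 -1.03327147e-01 -1.62280872e+02] 0.026792198210178645 [-1.79318745 -1.10775845 -0.888624  ]
```

View pics/w2.png

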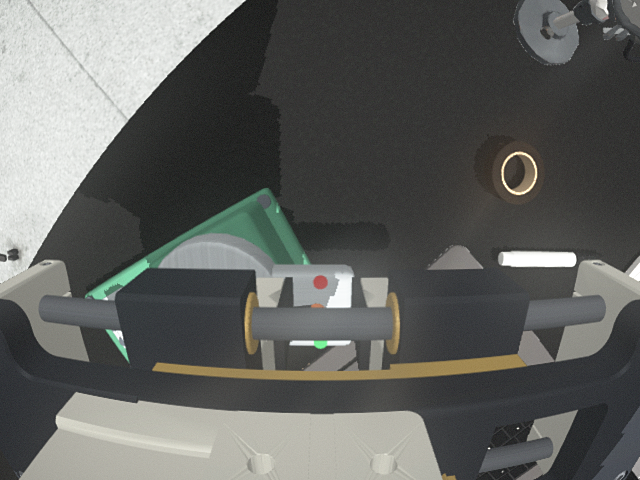

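The wrist view shows the red dot at (320,282), the green dot at (320,343) and the pin near (316,307), partly hidden.

```bash
python3 - <<'E'
from h import *
p=[ 0.49177,-0.33754,0.1566];r=np.radians([179.834,-.103,-162.281])
sp=np.array([.5472,-.3955])
for u,v,z in((320,282,.101),(320,343,.101),(316,306,.123)):
    w=wray(u,v,z,p,r);d=w[:2]-sp;print(w.round(4),"rad",d@[-.302,.953],"t",d@[.953,.302])
E
python3 -m crank '[{"dx":0,"dy":0,"dz":0,"twist":0,"grip":-1},{"dx":0,"dy":-0.003,"dz":-0.01,"twist":0,"grip":-1},{"dx":0,"dy":-0.003,"dz":-0.02,"twist":0,"grip":-1},{"dx":0,"dy":-0.003,"dz":-0.035,"twist":0,"grip":-1},{"dx":0,"dy":-0.003,"dz":-0.047,"twist":0,"grip":-1}]'
```

```text
[ 0.5062 -0.3329  0.101 ] rad 0.07207766809383605 t -0.02019194550597303
[ 0.5479 -0.3196  0.101 ] rad 0.07209039643028764 t 0.023564516017216142
[ 0.5126 -0.3332  0.123 ] rad 0.0698348318634102 t -0.014151696379914556
t: 1.45
eef_pos: [0.49, -0.346, 0.1115]
ee_rot: [3.142, 0.0, -2.838]
force: [0.0, 0.1, -0.3]
width: -0.0001
gripper_force: 0.0
```

```bash
python3 -m crank '[{"dx":0.005,"dy":0.004,"dz":0,"twist":0,"grip":-1},{"dx":0.010,"dy":0.006,"dz":0,"twist":0,"grip":-1},{"dx":0.015,"dy":0.008,"dz":0,"twist":0,"grip":-1},{"dx":0.019,"dy":0.009,"dz":0,"twist":0,"grip":-1},{"dx":0.022,"dy":0.010,"dz":0,"twist":0,"grip":-1}]'
python3 -m crank '[{"dx":0.001,"dy":0,"dz":0,"twist":0,"grip":-1},{"dx":0.002,"dy":0.001,"dz":0,"twist":0,"grip":-1},{"dx":0.004,"dy":0.001,"dz":0,"twist":0,"grip":-1},{"dx":0.0045,"dy":0.0015,"dz":0,"twist":0,"grip":-1},{"dx":0.005,"dy":0.0015,"dz":0,"twist":0,"grip":-1}]'
python3 - <<'E'
from h import *
import cv2
a=arm.grab_frame("top")[:,:,::-1];cv2.imwrite("pics/t2.png",cv2.resize(a[185:275,340:460],None,fx=5,fy=5,interpolation=2))
E
```

```text
t: 1.87
eef_pos: [0.5136, -0.3349, 0.1132]
ee_rot: [-3.141, 0.001, -2.835]
force: [-1.5, 1.6, 1.3]
width: 0.0006
gripper_force: 0.5
t: 2.28
eef_pos: [0.5172, -0.3335, 0.1126]
ee_rot: [3.141, -0.001, -2.835]
force: [-3.0, -0.2, 1.6]
width: 0.0003
gripper_force: 1.6
```

View pics/t2.png

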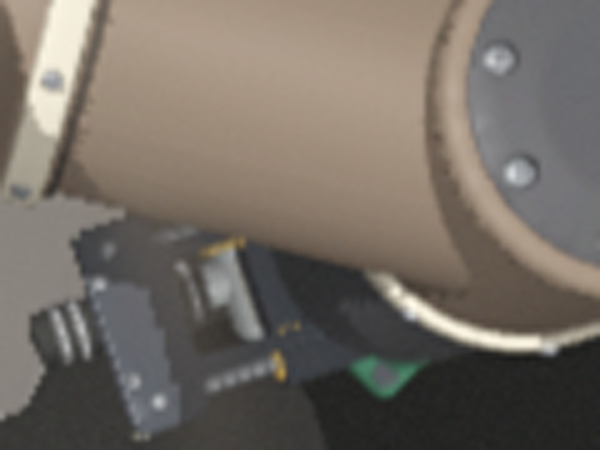

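The arm hides the lever here, but the handle looks unmoved. I'll push a little further, watching the force.

```bash
python3 -m crank '[{"dx":0.001,"dy":0,"dz":0,"twist":0,"grip":-1},{"dx":0.002,"dy":0.001,"dz":0,"twist":0,"grip":-1},{"dx":0.003,"dy":0.001,"dz":0,"twist":0,"grip":-1},{"dx":0.004,"dy":0.0015,"dz":0,"twist":0,"grip":-1},{"dx":0.004,"dy":0.0015,"dz":0,"twist":0,"grip":-1}]'
python3 -m crank '[{"dx":0,"dy":0,"dz":0,"twist":0,"grip":-1},{"dx":-0.01,"dy":-0.003,"dz":0,"twist":0,"grip":-1},{"dx":-0.025,"dy":-0.008,"dz":0,"twist":0,"grip":-1},{"dx":-0.05,"dy":-0.018,"dz":0.01,"twist":0,"grip":-1},{"dx":-0.08,"dy":-0.02,"dz":0.03,"twist":0,"grip":-1}]'
python3 -m crank '[{"dx":-0.02,"dy":0.02,"dz":0.02,"twist":-7,"grip":0},{"dx":-0.04,"dy":0.04,"dz":0.04,"twist":-14,"grip":0},{"dx":-0.04,"dy":0.07,"dz":0.06,"twist":-21,"grip":0},{"dx":-0.03,"dy":0.1,"dz":0.06,"twist":-28,"grip":0},{"dx":-0.03,"dy":0.12,"dz":0.06,"twist":-35,"grip":0}]'
python3 - <<'E'
from h import *
import cv2
s=arm.get_state();print(s["eef_pos"],np.degrees(s["ee_rot"]))
a=arm.grab_frame("top")[:,:,::-1][155:275,340:490];b=arm.grab_frame("side")[:,:,::-1][260:350,290:410]
cv2.imwrite("pics/t3.png",np.hstack([cv2.resize(a,(500,400),interpolation=2),cv2.resize(b,(300,225),interpolation=2).repeat(1,0) if 0 else cv2.copyMakeBorder(cv2.resize(b,(300,225),interpolation=2),0,175,0,0,0)]))
E
```

```text
t: 2.75
eef_pos: [0.5222, -0.332, 0.1125]
ee_rot: [-3.141, 0.0, -2.835]
force: [-1.2, -1.3, 1.1]
width: 0.0004
gripper_force: 0.9
t: 3.17
eef_pos: [0.4394, -0.352, 0.1402]
ee_rot: [3.139, -0.003, -2.835]
force: [-1.1, 0.4, 1.6]
width: 0.0002
gripper_force: 0.0
t: 3.58
eef_pos: [0.4118, -0.2312, 0.2043]
ee_rot: [3.14, 0.005, 2.834]
force: [1.0, -0.7, 0.1]
width: 0.0284
gripper_force: 0.0
[ 0.41179008 -0.23118792  0.20431784] [179.93352793   0.26993976 162.39671101]
```

View pics/t3.png

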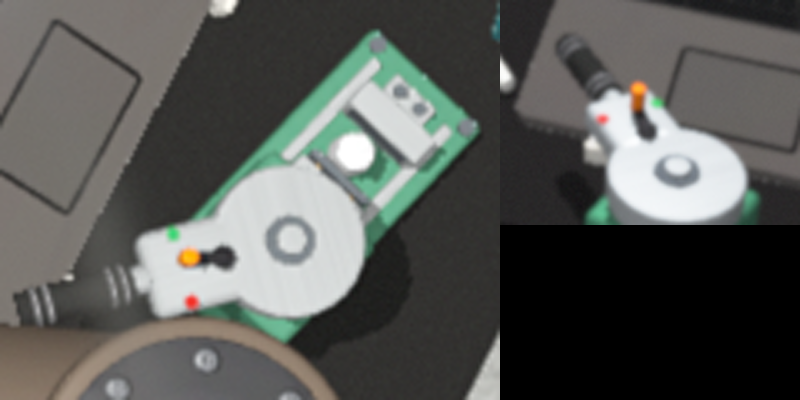

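The lever pin has moved to the green side (lever axis tilted towards the green dot). The handle turned slightly clockwise, to a world angle of about 104°. Next I'll straddle the grip.

```bash
python3 -m crank '[{"dx":0.02,"dy":-0.006,"dz":0,"twist":-7,"grip":0.2},{"dx":0.04,"dy":-0.012,"dz":0,"twist":-14,"grip":0.2},{"dx":0.06,"dy":-0.018,"dz":0,"twist":-21,"grip":0.2},{"dx":0.08,"dy":-0.026,"dz":0,"twist":-28,"grip":0.2},{"dx":0.103,"dy":-0.033,"dz":-0.03,"twist":-35,"grip":0.2}]' 40
python3 -m crank '[{"dx":0,"dy":0,"dz":0,"twist":-7,"grip":0.2},{"dx":0,"dy":0,"dz":-0.01,"twist":-14,"grip":0.2},{"dx":0,"dy":0,"dz":-0.02,"twist":-21,"grip":0.2},{"dx":0,"dy":0,"dz":-0.03,"twist":-23.4,"grip":0.2},{"dx":0,"dy":0,"dz":-0.04,"twist":-23.4,"grip":0.2}]'
python3 - <<'E'
from h import *
import cv2
s=arm.get_state();print(s["eef_pos"],np.degrees(s["ee_rot"]),s["q"])
cv2.imwrite("pics/w3.png",arm.grab_frame("wrist")[:,:,::-1])
E
```

```text
t: 4.1
eef_pos: [0.5179, -0.2673, 0.1777]
ee_rot: [3.136, 0.008, 2.227]
force: [1.9, 0.1, 1.6]
width: 0.0525
gripper_force: 0.0
t: 4.52
eef_pos: [0.5138, -0.2657, 0.1317]
ee_rot: [-3.141, -0.0, 1.821]
force: [0.1, -0.2, -0.0]
width: 0.0528
gripper_force: 0.0
[ 0.51380706 -0.26570163  0.13173002] [-1.79991869e+02 -1.53233709e-02  1.04313665e+02] [-1.39408119e-01  2.81040189e-01 -3.32670574e-01 -2.36761829e-04
 -9.57318359e-01 -2.75222760e+00]
```

View pics/w3.png

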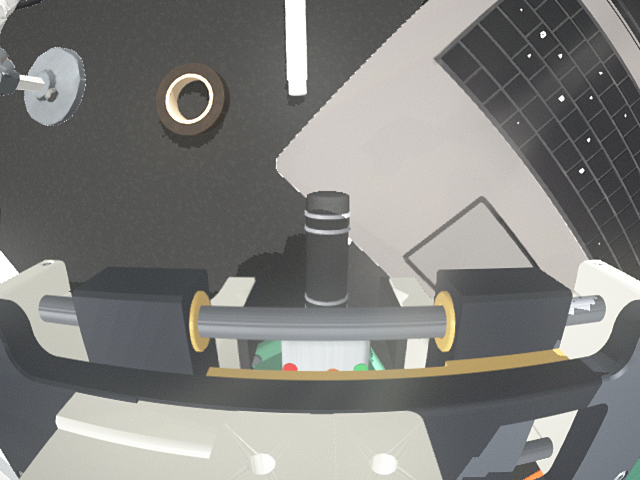

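The grip is centred between the open fingers (about (327,250)), so I'll go down and close to a loose fork. I'll also compute the arc offsets.

```bash
cat > arc.py <<'E'
import sys
from h import *
sp=np.array([.5472,-.3955]);R=.135
pt=lambda f:sp+R*np.array([np.cos(np.radians(f)),np.sin(np.radians(f))])
def state():
    s=arm.get_state();f=np.degrees(s["ee_rot"][2]);d=s["eef_pos"][:2]-sp
    g=np.degrees(np.arctan2(d[1],d[0]));t=np.array([np.sin(np.radians(g)),-np.cos(np.radians(g))])
    print("yaw %.2f pos-ang %.2f r %.4f Ft %.2f Fr %.2f Fz %.1f t %.2f w %.4f"%(f,g,np.hypot(*d),-s["force"][:2]@t,s["force"][:2]@d/np.hypot(*d),s["force"][2],s["t"],s["width"]))
if __name__=="__main__":
    state()
    a=[float(x) for x in sys.argv[1:]]
    for x in a[1:]: print(x,(pt(x)-pt(a[0])).round(4),round(x-a[0],2))
E
python3 -m crank '[{"dx":0,"dy":0,"dz":-0.02,"twist":0,"grip":0.2},{"dx":0,"dy":0,"dz":-0.04,"twist":0,"grip":0.2},{"dx":0,"dy":0,"dz":-0.062,"twist":0,"grip":0.2},{"dx":0,"dy":0,"dz":-0.062,"twist":0,"grip":-0.3},{"dx":0,"dy":0,"dz":-0.062,"twist":0,"grip":-0.3}]' 40
python3 arc.py 104.3 109 115 121 127 133
python3 arc.py 133 138 144 150 156 162
python3 arc.py 162 165 168 170 172
```

```text
t: 4.98
eef_pos: [0.5137, -0.2652, 0.0701]
ee_rot: [-3.139, -0.001, 1.824]
force: [0.3, -0.6, -0.5]
width: 0.044
gripper_force: 0.0
yaw 104.48 pos-ang 104.41 r 0.1345 Ft -0.11 Fr -0.66 Fz -0.5 t 4.98 w 0.0440
109.0 [-0.0106 -0.0032] 4.7
115.0 [-0.0237 -0.0085] 10.7
121.0 [-0.0362 -0.0151] 16.7
127.0 [-0.0479 -0.023 ] 22.7
133.0 [-0.0587 -0.0321] 28.7
yaw 104.48 pos-ang 104.41 r 0.1345 Ft -0.11 Fr -0.66 Fz -0.5 t 4.98 w 0.0440
138.0 [-0.0083 -0.0084] 5.0
144.0 [-0.0171 -0.0194] 11.0
150.0 [-0.0248 -0.0312] 17.0
156.0 [-0.0313 -0.0438] 23.0
162.0 [-0.0363 -0.057 ] 29.0
yaw 104.48 pos-ang 104.41 r 0.1345 Ft -0.11 Fr -0.66 Fz -0.5 t 4.98 w 0.0440
165.0 [-0.002  -0.0068] 3.0
168.0 [-0.0037 -0.0136] 6.0
170.0 [-0.0046 -0.0183] 8.0
172.0 [-0.0053 -0.0229] 10.0
```

```bash
python3 -m crank '[{"dx":-0.0106,"dy":-0.0032,"dz":0,"twist":4.7,"grip":-0.3},{"dx":-0.0237,"dy":-0.0085,"dz":0,"twist":10.7,"grip":-0.3},{"dx":-0.0362,"dy":-0.0151,"dz":0,"twist":16.7,"grip":-0.3},{"dx":-0.0479,"dy":-0.023,"dz":0,"twist":22.7,"grip":-0.3},{"dx":-0.0587,"dy":-0.0321,"dz":0,"twist":28.7,"grip":-0.3}]' >/dev/null; python3 arc.py
python3 -m crank '[{"dx":-0.0083,"dy":-0.0084,"dz":0,"twist":5,"grip":-0.3},{"dx":-0.0171,"dy":-0.0194,"dz":0,"twist":11,"grip":-0.3},{"dx":-0.0248,"dy":-0.0312,"dz":0,"twist":17,"grip":-0.3},{"dx":-0.0313,"dy":-0.0438,"dz":0,"twist":23,"grip":-0.3},{"dx":-0.0363,"dy":-0.057,"dz":0,"twist":29,"grip":-0.3}]' >/dev/null; python3 arc.py
python3 -m crank '[{"dx":-0.002,"dy":-0.0068,"dz":0,"twist":3,"grip":-0.3},{"dx":-0.0037,"dy":-0.0136,"dz":0,"twist":6,"grip":-0.3},{"dx":-0.0046,"dy":-0.0183,"dz":0,"twist":8,"grip":-0.3},{"dx":-0.0046,"dy":-0.0183,"dz":0,"twist":8,"grip":-0.3},{"dx":-0.0046,"dy":-0.0183,"dz":0,"twist":8,"grip":-0.3}]' >/dev/null; python3 arc.py 170 164 157 150 143 136
python3 arc.py 136 130 124 118 112 106
```

```text
yaw 133.50 pos-ang 132.70 r 0.1334 Ft -0.80 Fr 0.52 Fz -1.0 t 5.40 w 0.0308
yaw 162.48 pos-ang 162.24 r 0.1331 Ft -2.94 Fr -1.19 Fz -0.1 t 5.82 w 0.0304
yaw 170.04 pos-ang 170.27 r 0.1334 Ft 0.31 Fr 0.40 Fz -0.0 t 6.23 w 0.0305
164.0 [0.0032 0.0138] -6.0
157.0 [0.0087 0.0293] -13.0
150.0 [0.016  0.0441] -20.0
143.0 [0.0251 0.0578] -27.0
136.0 [0.0358 0.0703] -34.0
yaw 170.04 pos-ang 170.27 r 0.1334 Ft 0.31 Fr 0.40 Fz -0.0 t 6.23 w 0.0305
130.0 [0.0103 0.0096] -6.0
124.0 [0.0216 0.0181] -12.0
118.0 [0.0337 0.0254] -18.0
112.0 [0.0465 0.0314] -24.0
106.0 [0.0599 0.036 ] -30.0
```

```bash
python3 -m crank '[{"dx":0.0032,"dy":0.0138,"dz":0,"twist":-6,"grip":-0.3},{"dx":0.0087,"dy":0.0293,"dz":0,"twist":-13,"grip":-0.3},{"dx":0.016,"dy":0.0441,"dz":0,"twist":-20,"grip":-0.3},{"dx":0.0251,"dy":0.0578,"dz":0,"twist":-27,"grip":-0.3},{"dx":0.0358,"dy":0.0703,"dz":0,"twist":-34,"grip":-0.3}]' >/dev/null; python3 arc.py
python3 -m crank '[{"dx":0.0103,"dy":0.0096,"dz":0,"twist":-6,"grip":-0.3},{"dx":0.0216,"dy":0.0181,"dz":0,"twist":-12,"grip":-0.3},{"dx":0.0337,"dy":0.0254,"dz":0,"twist":-18,"grip":-0.3},{"dx":0.0337,"dy":0.0254,"dz":0,"twist":-18,"grip":-0.3},{"dx":0.0337,"dy":0.0254,"dz":0,"twist":-18,"grip":-0.3}]' >/dev/null; python3 arc.py 118 116 114 112
python3 arc.py 112 108 104 101
```

```text
yaw 135.73 pos-ang 136.08 r 0.1341 Ft 9.77 Fr -4.41 Fz -0.5 t 6.65 w 0.0310
yaw 118.28 pos-ang 117.86 r 0.1346 Ft 4.06 Fr -1.04 Fz 2.8 t 7.07 w 0.0304
116.0 [0.0042 0.0021] -2.0
114.0 [0.0085 0.0041] -4.0
112.0 [0.0128 0.006 ] -6.0
yaw 118.28 pos-ang 117.86 r 0.1346 Ft 4.06 Fr -1.04 Fz 2.8 t 7.07 w 0.0304
108.0 [0.0089 0.0032] -4.0
104.0 [0.0179 0.0058] -8.0
101.0 [0.0248 0.0073] -11.0
```

```bash
python3 -m crank '[{"dx":0.0042,"dy":0.0021,"dz":0,"twist":-2,"grip":-0.3},{"dx":0.0085,"dy":0.0041,"dz":0,"twist":-4,"grip":-0.3},{"dx":0.0128,"dy":0.006,"dz":0,"twist":-6,"grip":-0.3},{"dx":0.0128,"dy":0.006,"dz":0,"twist":-6,"grip":-0.3},{"dx":0.0128,"dy":0.006,"dz":0,"twist":-6,"grip":-0.3}]' >/dev/null; python3 arc.py 112 110 108 106
python3 -m crank '[{"dx":0.0044,"dy":0.0017,"dz":0,"twist":-2,"grip":-0.3},{"dx":0.0089,"dy":0.0032,"dz":0,"twist":-4,"grip":-0.3},{"dx":0.0134,"dy":0.0046,"dz":0,"twist":-6,"grip":-0.3},{"dx":0.0134,"dy":0.0046,"dz":0,"twist":-6,"grip":-0.3},{"dx":0.0134,"dy":0.0046,"dz":0,"twist":-6,"grip":-0.3}]' >/dev/null; python3 arc.py 106 104 102 100 101
python3 arc.py 100 106 113 120 127 134
python3 arc.py 134 140 146 152 158 164
```

```text
yaw 112.23 pos-ang 112.45 r 0.1346 Ft 5.72 Fr -0.86 Fz 4.9 t 7.48 w 0.0307
110.0 [0.0044 0.0017] -2.0
108.0 [0.0089 0.0032] -4.0
106.0 [0.0134 0.0046] -6.0
yaw 106.22 pos-ang 106.55 r 0.1346 Ft 6.11 Fr -0.94 Fz 3.9 t 7.90 w 0.0311
104.0 [0.0046 0.0012] -2.0
102.0 [0.0091 0.0023] -4.0
100.0 [0.0138 0.0032] -6.0
101.0 [0.0115 0.0027] -5.0
yaw 106.22 pos-ang 106.55 r 0.1346 Ft 6.11 Fr -0.94 Fz 3.9 t 7.90 w 0.0311
106.0 [-0.0138 -0.0032] 6.0
113.0 [-0.0293 -0.0087] 13.0
120.0 [-0.0441 -0.016 ] 20.0
127.0 [-0.0578 -0.0251] 27.0
134.0 [-0.0703 -0.0358] 34.0
yaw 106.22 pos-ang 106.55 r 0.1346 Ft 6.11 Fr -0.94 Fz 3.9 t 7.90 w 0.0311
140.0 [-0.0096 -0.0103] 6.0
146.0 [-0.0181 -0.0216] 12.0
152.0 [-0.0254 -0.0337] 18.0
158.0 [-0.0314 -0.0465] 24.0
164.0 [-0.036  -0.0599] 30.0
```

```bash
python3 -m crank '[{"dx":0.0046,"dy":0.0012,"dz":0,"twist":-2,"grip":-0.3},{"dx":0.0091,"dy":0.0023,"dz":0,"twist":-4,"grip":-0.3},{"dx":0.0115,"dy":0.0027,"dz":0,"twist":-5,"grip":-0.3},{"dx":0.0115,"dy":0.0027,"dz":0,"twist":-5,"grip":-0.3},{"dx":0.0115,"dy":0.0027,"dz":0,"twist":-5,"grip":-0.3}]' >/dev/null; python3 arc.py
python3 arc.py 101 107 114 121 128 135
python3 arc.py 135 141 147 153 159 165
python3 arc.py 165 168 170
```

```text
yaw 101.22 pos-ang 101.73 r 0.1347 Ft 7.69 Fr 0.44 Fz 4.3 t 8.32 w 0.0307
yaw 101.22 pos-ang 101.73 r 0.1347 Ft 7.69 Fr 0.44 Fz 4.3 t 8.32 w 0.0307
107.0 [-0.0137 -0.0034] 6.0
114.0 [-0.0292 -0.0092] 13.0
121.0 [-0.0438 -0.0168] 20.0
128.0 [-0.0574 -0.0261] 27.0
135.0 [-0.0697 -0.0371] 34.0
yaw 101.22 pos-ang 101.73 r 0.1347 Ft 7.69 Fr 0.44 Fz 4.3 t 8.32 w 0.0307
141.0 [-0.0095 -0.0105] 6.0
147.0 [-0.0178 -0.0219] 12.0
153.0 [-0.0248 -0.0342] 18.0
159.0 [-0.0306 -0.0471] 24.0
165.0 [-0.0349 -0.0605] 30.0
yaw 101.22 pos-ang 101.73 r 0.1347 Ft 7.69 Fr 0.44 Fz 4.3 t 8.32 w 0.0307
168.0 [-0.0016 -0.0069] 3.0
170.0 [-0.0025 -0.0115] 5.0
```

The last halted reading is a bit higher, at 7.7 N. I'll make the return stroke and then check the jaw gap from the cameras.

```bash
python3 -m crank '[{"dx":-0.0137,"dy":-0.0034,"dz":0,"twist":6,"grip":-0.3},{"dx":-0.0292,"dy":-0.0092,"dz":0,"twist":13,"grip":-0.3},{"dx":-0.0438,"dy":-0.0168,"dz":0,"twist":20,"grip":-0.3},{"dx":-0.0574,"dy":-0.0261,"dz":0,"twist":27,"grip":-0.3},{"dx":-0.0697,"dy":-0.0371,"dz":0,"twist":34,"grip":-0.3}]' >/dev/null; python3 arc.py
python3 -m crank '[{"dx":-0.0095,"dy":-0.0105,"dz":0,"twist":6,"grip":-0.3},{"dx":-0.0178,"dy":-0.0219,"dz":0,"twist":12,"grip":-0.3},{"dx":-0.0248,"dy":-0.0342,"dz":0,"twist":18,"grip":-0.3},{"dx":-0.0306,"dy":-0.0471,"dz":0,"twist":24,"grip":-0.3},{"dx":-0.0349,"dy":-0.0605,"dz":0,"twist":30,"grip":-0.3}]' >/dev/null; python3 arc.py
python3 -m crank '[{"dx":-0.0016,"dy":-0.0069,"dz":0,"twist":3,"grip":-0.3},{"dx":-0.0025,"dy":-0.0115,"dz":0,"twist":5,"grip":-0.3},{"dx":-0.0025,"dy":-0.0115,"dz":0,"twist":5,"grip":-0.3},{"dx":-0.0025,"dy":-0.0115,"dz":0,"twist":5,"grip":-0.3},{"dx":-0.0025,"dy":-0.0115,"dz":0,"twist":5,"grip":-0.3}]' >/dev/null; python3 arc.py
python3 - <<'E'
from h import *
import cv2
a=arm.grab_frame("top")[:,:,::-1][155:255,410:490];b=arm.grab_frame("side")[:,:,::-1][300:440,310:470]
cv2.imwrite("pics/t4.png",np.hstack([cv2.resize(a,(320,400),interpolation=2),cv2.resize(b,(457,400),interpolation=2)]))
E
```

```text
yaw 135.63 pos-ang 134.84 r 0.1342 Ft -1.85 Fr -0.97 Fz -0.2 t 8.73 w 0.0307
yaw 165.55 pos-ang 165.20 r 0.1339 Ft -4.25 Fr -2.58 Fz 0.1 t 9.15 w 0.0306
yaw 170.07 pos-ang 170.02 r 0.1340 Ft -0.35 Fr -0.02 Fz -0.6 t 9.57 w 0.0306
```

View pics/t4.png

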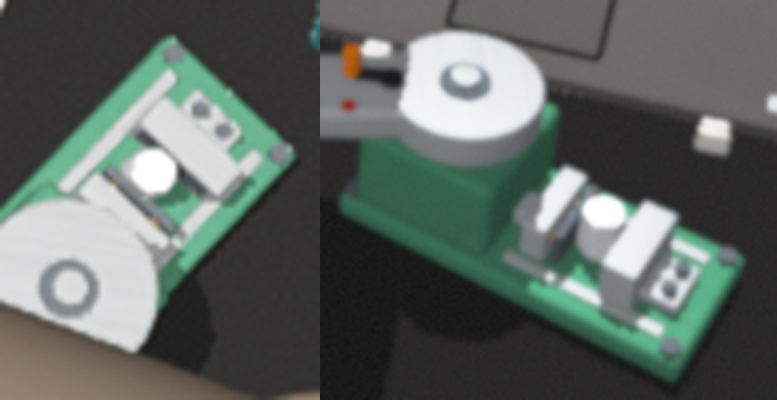

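The moving jaw has advanced, and its dark face is now close to the coupling. I'll make the second stroke in short steps, reading the halted force each time.

```bash
for a in 170 164 158 152 146 140 134 128 122 116 110; do python3 arc.py $a $((a-2)) $((a-4)) $((a-6)) | tail -3;done
python3 -m crank '[{"dx":0.0010,"dy":0.0046,"dz":0,"twist":-2,"grip":-0.3},{"dx":0.0020,"dy":0.0092,"dz":0,"twist":-4,"grip":-0.3},{"dx":0.0032,"dy":0.0138,"dz":0,"twist":-6,"grip":-0.3},{"dx":0.0032,"dy":0.0138,"dz":0,"twist":-6,"grip":-0.3},{"dx":0.0032,"dy":0.0138,"dz":0,"twist":-6,"grip":-0.3}]' >/dev/null; python3 arc.py
```

```text
168.0 [0.0009 0.0046] -2.0
166.0 [0.002  0.0092] -4.0
164.0 [0.0032 0.0138] -6.0
162.0 [0.0014 0.0045] -2.0
160.0 [0.0029 0.009 ] -4.0
158.0 [0.0046 0.0134] -6.0
156.0 [0.0018 0.0043] -2.0
154.0 [0.0038 0.0086] -4.0
152.0 [0.006  0.0128] -6.0
150.0 [0.0023 0.0041] -2.0
148.0 [0.0047 0.0082] -4.0
146.0 [0.0073 0.0121] -6.0
144.0 [0.0027 0.0039] -2.0
142.0 [0.0055 0.0076] -4.0
140.0 [0.0085 0.0113] -6.0
138.0 [0.0031 0.0036] -2.0
136.0 [0.0063 0.007 ] -4.0
134.0 [0.0096 0.0103] -6.0
132.0 [0.0034 0.0032] -2.0
130.0 [0.007  0.0063] -4.0
128.0 [0.0107 0.0093] -6.0
126.0 [0.0038 0.0028] -2.0
124.0 [0.0076 0.0055] -4.0
122.0 [0.0116 0.0081] -6.0
120.0 [0.004  0.0024] -2.0
118.0 [0.0082 0.0047] -4.0
116.0 [0.0124 0.0069] -6.0
114.0 [0.0043 0.002 ] -2.0
112.0 [0.0086 0.0038] -4.0
110.0 [0.013  0.0055] -6.0
108.0 [0.0045 0.0015] -2.0
106.0 [0.009  0.0029] -4.0
104.0 [0.0135 0.0041] -6.0
yaw 164.19 pos-ang 163.87 r 0.1338 Ft 0.10 Fr -0.23 Fz 0.6 t 10.08 w 0.0307
```

```bash
python3 -m crank '[{"dx":0.0014,"dy":0.0045,"dz":0,"twist":-2,"grip":-0.3},{"dx":0.0029,"dy":0.0090,"dz":0,"twist":-4,"grip":-0.3},{"dx":0.0046,"dy":0.0134,"dz":0,"twist":-6,"grip":-0.3},{"dx":0.0046,"dy":0.0134,"dz":0,"twist":-6,"grip":-0.3},{"dx":0.0046,"dy":0.0134,"dz":0,"twist":-6,"grip":-0.3}]' >/dev/null; python3 arc.py
python3 -m crank '[{"dx":0.0018,"dy":0.0043,"dz":0,"twist":-2,"grip":-0.3},{"dx":0.0038,"dy":0.0086,"dz":0,"twist":-4,"grip":-0.3},{"dx":0.0060,"dy":0.0128,"dz":0,"twist":-6,"grip":-0.3},{"dx":0.0060,"dy":0.0128,"dz":0,"twist":-6,"grip":-0.3},{"dx":0.0060,"dy":0.0128,"dz":0,"twist":-6,"grip":-0.3}]' >/dev/null; python3 arc.py
```

```text
yaw 158.21 pos-ang 157.99 r 0.1339 Ft 1.33 Fr -0.04 Fz 0.0 t 10.50 w 0.0308
yaw 152.19 pos-ang 152.32 r 0.1340 Ft 6.42 Fr -0.36 Fz 1.2 t 10.92 w 0.0310
```

```bash
python3 -m crank '[{"dx":0.0023,"dy":0.0041,"dz":0,"twist":-2,"grip":-0.3},{"dx":0.0047,"dy":0.0082,"dz":0,"twist":-4,"grip":-0.3},{"dx":0.0073,"dy":0.0121,"dz":0,"twist":-6,"grip":-0.3},{"dx":0.0073,"dy":0.0121,"dz":0,"twist":-6,"grip":-0.3},{"dx":0.0073,"dy":0.0121,"dz":0,"twist":-6,"grip":-0.3}]' >/dev/null; python3 arc.py
```

```text
yaw 146.18 pos-ang 146.34 r 0.1341 Ft 6.26 Fr -1.24 Fz -0.5 t 11.33 w 0.0305
```

```bash
python3 -m crank '[{"dx":0.0027,"dy":0.0039,"dz":0,"twist":-2,"grip":-0.3},{"dx":0.0055,"dy":0.0076,"dz":0,"twist":-4,"grip":-0.3},{"dx":0.0085,"dy":0.0113,"dz":0,"twist":-6,"grip":-0.3},{"dx":0.0085,"dy":0.0113,"dz":0,"twist":-6,"grip":-0.3},{"dx":0.0085,"dy":0.0113,"dz":0,"twist":-6,"grip":-0.3}]' >/dev/null; python3 arc.py
```

```text
yaw 140.18 pos-ang 140.35 r 0.1343 Ft 5.03 Fr -0.59 Fz 1.6 t 11.75 w 0.0306
```

```bash
python3 -m crank '[{"dx":0.0031,"dy":0.0036,"dz":0,"twist":-2,"grip":-0.3},{"dx":0.0063,"dy":0.0070,"dz":0,"twist":-4,"grip":-0.3},{"dx":0.0096,"dy":0.0103,"dz":0,"twist":-6,"grip":-0.3},{"dx":0.0096,"dy":0.0103,"dz":0,"twist":-6,"grip":-0.3},{"dx":0.0096,"dy":0.0103,"dz":0,"twist":-6,"grip":-0.3}]' >/dev/null; python3 arc.py
```

```text
yaw 134.18 pos-ang 134.44 r 0.1344 Ft 6.25 Fr -0.54 Fz 2.6 t 12.17 w 0.0308
```

```bash
python3 -m crank '[{"dx":0.0034,"dy":0.0032,"dz":0,"twist":-2,"grip":-0.3},{"dx":0.0070,"dy":0.0063,"dz":0,"twist":-4,"grip":-0.3},{"dx":0.0107,"dy":0.0093,"dz":0,"twist":-6,"grip":-0.3},{"dx":0.0107,"dy":0.0093,"dz":0,"twist":-6,"grip":-0.3},{"dx":0.0107,"dy":0.0093,"dz":0,"twist":-6,"grip":-0.3}]' >/dev/null; python3 arc.py
```

```text
yaw 128.17 pos-ang 128.54 r 0.1346 Ft 6.84 Fr -0.70 Fz 2.8 t 12.58 w 0.0308
```

```bash
python3 -m crank '[{"dx":0.0038,"dy":0.0028,"dz":0,"twist":-2,"grip":-0.3},{"dx":0.0076,"dy":0.0055,"dz":0,"twist":-4,"grip":-0.3},{"dx":0.0116,"dy":0.0081,"dz":0,"twist":-6,"grip":-0.3},{"dx":0.0116,"dy":0.0081,"dz":0,"twist":-6,"grip":-0.3},{"dx":0.0116,"dy":0.0081,"dz":0,"twist":-6,"grip":-0.3}]' >/dev/null; python3 arc.py
```

```text
yaw 122.16 pos-ang 122.71 r 0.1346 Ft 8.10 Fr -0.85 Fz 4.0 t 13.00 w 0.0305
```

The force is rising (6.2, 6.8, 8.1 N), so I'll take smaller steps.

```bash
python3 -m crank '[{"dx":0.0010,"dy":0.0006,"dz":0,"twist":-0.5,"grip":-0.3},{"dx":0.0020,"dy":0.0012,"dz":0,"twist":-1,"grip":-0.3},{"dx":0.0040,"dy":0.0024,"dz":0,"twist":-2,"grip":-0.3},{"dx":0.0040,"dy":0.0024,"dz":0,"twist":-2,"grip":-0.3},{"dx":0.0040,"dy":0.0024,"dz":0,"twist":-2,"grip":-0.3}]' >/dev/null; python3 arc.py
python3 - <<'E'
from h import *
import cv2
a=arm.grab_frame("top")[:,:,::-1][155:255,410:490];b=arm.grab_frame("side")[:,:,::-1][340:420,370:470]
cv2.imwrite("pics/t5.png",np.hstack([cv2.resize(a,(280,350),interpolation=2),cv2.resize(b,(437,350),interpolation=2)]))
E
```

```text
yaw 120.16 pos-ang 120.98 r 0.1347 Ft 10.24 Fr -1.04 Fz 4.3 t 13.42 w 0.0308
```

View pics/t5.png

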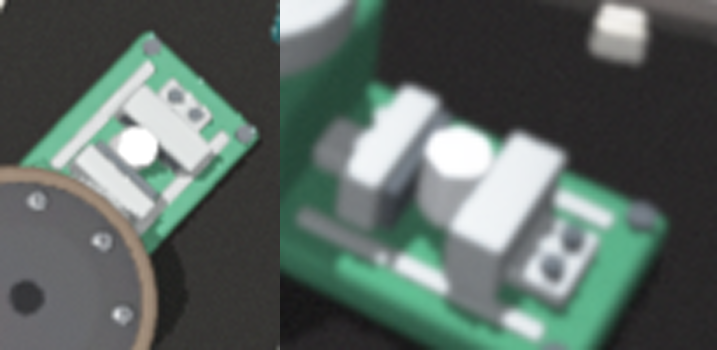

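The picture shows the coupling held between the sprung face and the fixed jaw. I'll let it settle for one still call to get a clean reading.

```bash
python3 -m crank '[{"dx":0,"dy":0,"dz":0,"twist":0,"grip":-0.3},{"dx":0,"dy":0,"dz":0,"twist":0,"grip":-0.3},{"dx":0,"dy":0,"dz":0,"twist":0,"grip":-0.3},{"dx":0,"dy":0,"dz":0,"twist":0,"grip":-0.3},{"dx":0,"dy":0,"dz":0,"twist":0,"grip":-0.3}]' >/dev/null; python3 arc.py; python3 - <<'E'
from h import *
for i in range(3):
    arm.grab_frame("side"); s=arm.get_state(); print(s["force"],s["moment"])
E
```

```text
yaw 120.16 pos-ang 120.99 r 0.1347 Ft 10.42 Fr -0.75 Fz 5.0 t 13.93 w 0.0312
[-7.48105063 -5.98278879  4.65668292] [-2.43094866  2.90168978  0.09807039]
[-8.00792368 -6.0861687   5.04429566] [-2.41908402  2.92079071  0.07586709]
[-8.63609699 -7.16267082  4.75073383] [-2.41646762  3.00723054  0.11977118]
```

The rise is steady at about 4 N over free-running, which puts the clamp force near 50 N. I'm stopping here and releasing the handle.

```bash
python3 -m crank '[{"dx":-0.0015,"dy":-0.001,"dz":0,"twist":0,"grip":-0.3},{"dx":-0.003,"dy":-0.0018,"dz":0,"twist":0,"grip":-0.3},{"dx":-0.0045,"dy":-0.0026,"dz":0,"twist":0,"grip":0},{"dx":-0.0045,"dy":-0.0026,"dz":0,"twist":0,"grip":0.3},{"dx":-0.0045,"dy":-0.0026,"dz":0,"twist":0,"grip":0.3}]' 
python3 -m crank '[{"dx":0,"dy":0,"dz":0,"twist":0,"grip":0.3},{"dx":0,"dy":0,"dz":0.02,"twist":0,"grip":0.3},{"dx":0,"dy":0,"dz":0.05,"twist":0,"grip":0.3},{"dx":0,"dy":0,"dz":0.085,"twist":0,"grip":0.3},{"dx":0,"dy":0,"dz":0.12,"twist":0,"grip":0.3}]'
python3 -m crank '[{"dx":-0.03,"dy":0.03,"dz":0.02,"twist":0,"grip":0.3},{"dx":-0.06,"dy":0.06,"dz":0.02,"twist":0,"grip":0.3},{"dx":-0.08,"dy":0.09,"dz":0.02,"twist":0,"grip":0.3},{"dx":-0.1,"dy":0.12,"dz":0.02,"twist":0,"grip":0.3},{"dx":-0.1,"dy":0.12,"dz":0.02,"twist":0,"grip":0.3}]'
python3 - <<'E'
from h import *
import cv2
a=arm.grab_frame("top")[:,:,::-1]
cv2.imwrite("pics/t6.png",cv2.resize(a[150:350,140:500],(792,440),interpolation=2))
E
```

```text
t: 14.5
eef_pos: [0.4764, -0.2818, 0.0706]
ee_rot: [3.141, 0.0, 2.096]
force: [-0.4, -0.1, -0.7]
width: 0.0455
gripper_force: 0.0
t: 14.92
eef_pos: [0.4761, -0.2811, 0.1915]
ee_rot: [-3.141, -0.001, 2.097]
force: [0.7, 0.4, -1.0]
width: 0.057
gripper_force: 0.0
t: 15.33
eef_pos: [0.3731, -0.1582, 0.2109]
ee_rot: [3.139, -0.001, 2.098]
force: [-0.6, -0.2, 0.1]
width: 0.0572
gripper_force: 0.0
```

View pics/t6.png

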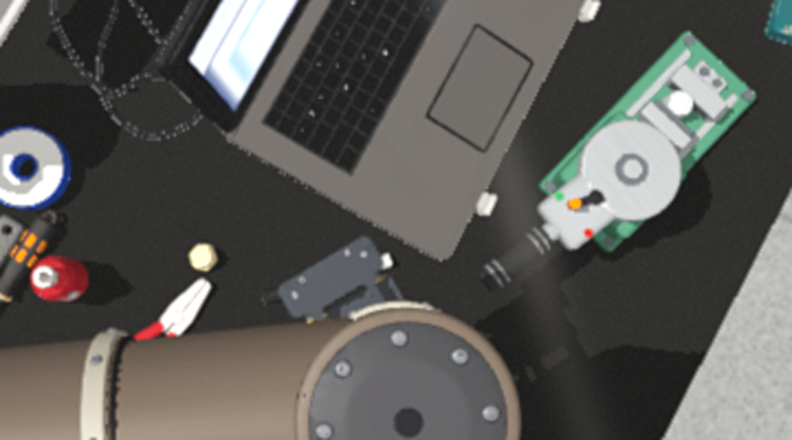

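The lever is at the green side, the coupling is clamped, the gripper is clear of the handle, and the bystanders that can be seen have not moved. I'll hand the job in.

```bash
python3 -c "
from station import arm
print(arm.job_done())"
```

```text
the job is handed in; nothing more can be done
None
```

The job is handed in: the pawl lever is at the green dot, the coupling is clamped with the push at the grip about 4 N over free-running (slightly above the 3 N asked, below the 6 N limit), the handle is released, and the robot touched nothing else.

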